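Stroke-test the sensing edge of a machine guard

TASK

The guard on the bench has a sensing edge: a row of seven sprung black sections along the top of its front rail and round the corner along its left rail. Test it by stroking lightly along the whole row with the fingertips, from the end with the square junction box to the end with the round cap, so that each section in turn visibly dips (a few millimetres) but none is pushed right down to its stop. Then move clear; do not disturb the tools and instruments lying on the guard and around it.

Things in the scene. Friction and masses are not known exactly. Their poses are not given: they have to be found in the camera images.
- guard: Fixed machine guard, white frame with clear panels, 260 mm (own x) by 300 mm (own y), its rails and clear top plate level at 150 mm above the table. Origin: centre of its underside; own z up. The sensing edge runs along the top of its front rail (centre line at own x = -112 mm) from right to left, turns the front left corner and continues along the top of its left rail (centre line at own y = +132 mm). Rails are 36 mm wide.
- shoe1_top (a point): Centre of the top face of section 1 of the sensing edge (moves down with it). First of the row: the end on the front rail. Sections: smooth, slippery black plastic, 40 mm long along the row and 26 mm wide, 42 mm apart centre to centre on a rail; top 16 mm above the rail at rest (166 mm above the table), a flat 14 mm long with ends sloping down by 7.5 mm over 13 mm.
- shoe1 (a joint): How far section 1 is pushed down, m: 0 at rest, 0.012 at its stop. Spring of about 0.5 N at the start and 0.8 N more per mm; comes back up by itself. Closed fingertips rest on one section; open ones may span several. A tip sliding 2 to 5 mm below the rest height rides from section to section over the sloping ends; deeper than about 6 mm it runs into the end of the next one and jams.
- shoe2_top (a point): Centre of the top face of section 2 of the sensing edge (moves down with it). Sections: smooth, slippery black plastic, 40 mm long along the row and 26 mm wide, 42 mm apart centre to centre on a rail; top 16 mm above the rail at rest (166 mm above the table), a flat 14 mm long with ends sloping down by 7.5 mm over 13 mm.
- shoe2 (a joint): How far section 2 is pushed down, m: 0 at rest, 0.012 at its stop. Spring of about 0.5 N at the start and 0.8 N more per mm; comes back up by itself. Closed fingertips rest on one section; open ones may span several. A tip sliding 2 to 5 mm below the rest height rides from section to section over the sloping ends; deeper than about 6 mm it runs into the end of the next one and jams.
- shoe3_top (a point): Centre of the top face of section 3 of the sensing edge (moves down with it). Sections: smooth, slippery black plastic, 40 mm long along the row and 26 mm wide, 42 mm apart centre to centre on a rail; top 16 mm above the rail at rest (166 mm above the table), a flat 14 mm long with ends sloping down by 7.5 mm over 13 mm.
- shoe3 (a joint): How far section 3 is pushed down, m: 0 at rest, 0.012 at its stop. Spring of about 0.5 N at the start and 0.8 N more per mm; comes back up by itself. Closed fingertips rest on one section; open ones may span several. A tip sliding 2 to 5 mm below the rest height rides from section to section over the sloping ends; deeper than about 6 mm it runs into the end of the next one and jams.
- shoe4_top (a point): Centre of the top face of section 4 of the sensing edge (moves down with it). Last one on the front rail, before the corner. Sections: smooth, slippery black plastic, 40 mm long along the row and 26 mm wide, 42 mm apart centre to centre on a rail; top 16 mm above the rail at rest (166 mm above the table), a flat 14 mm long with ends sloping down by 7.5 mm over 13 mm.
- shoe4 (a joint): How far section 4 is pushed down, m: 0 at rest, 0.012 at its stop. Spring of about 0.5 N at the start and 0.8 N more per mm; comes back up by itself. Closed fingertips rest on one section; open ones may span several. A tip sliding 2 to 5 mm below the rest height rides from section to section over the sloping ends; deeper than about 6 mm it runs into the end of the next one and jams.
- shoe5_top (a point): Centre of the top face of section 5 of the sensing edge (moves down with it). First one on the left rail, after the corner. Sections: smooth, slippery black plastic, 40 mm long along the row and 26 mm wide, 42 mm apart centre to centre on a rail; top 16 mm above the rail at rest (166 mm above the table), a flat 14 mm long with ends sloping down by 7.5 mm over 13 mm.
- shoe5 (a joint): How far section 5 is pushed down, m: 0 at rest, 0.012 at its stop. Spring of about 0.5 N at the start and 0.8 N more per mm; comes back up by itself. Closed fingertips rest on one section; open ones may span several. A tip sliding 2 to 5 mm below the rest height rides from section to section over the sloping ends; deeper than about 6 mm it runs into the end of the next one and jams.
- shoe6_top (a point): Centre of the top face of section 6 of the sensing edge (moves down with it). Sections: smooth, slippery black plastic, 40 mm long along the row and 26 mm wide, 42 mm apart centre to centre on a rail; top 16 mm above the rail at rest (166 mm above the table), a flat 14 mm long with ends sloping down by 7.5 mm over 13 mm.
- shoe6 (a joint): How far section 6 is pushed down, m: 0 at rest, 0.012 at its stop. Spring of about 0.5 N at the start and 0.8 N more per mm; comes back up by itself. Closed fingertips rest on one section; open ones may span several. A tip sliding 2 to 5 mm below the rest height rides from section to section over the sloping ends; deeper than about 6 mm it runs into the end of the next one and jams.
- shoe7_top (a point): Centre of the top face of section 7 of the sensing edge (moves down with it). Last of the row: the end on the left rail. Sections: smooth, slippery black plastic, 40 mm long along the row and 26 mm wide, 42 mm apart centre to centre on a rail; top 16 mm above the rail at rest (166 mm above the table), a flat 14 mm long with ends sloping down by 7.5 mm over 13 mm.
- shoe7 (a joint): How far section 7 is pushed down, m: 0 at rest, 0.012 at its stop. Spring of about 0.5 N at the start and 0.8 N more per mm; comes back up by itself. Closed fingertips rest on one section; open ones may span several. A tip sliding 2 to 5 mm below the rest height rides from section to section over the sloping ends; deeper than about 6 mm it runs into the end of the next one and jams.
- junction_box: Square grey junction box, 34 x 34 x 24 mm with a 16 mm wide, 13 mm high round stub on top, fixed on a rail at one end of the row, its centre 50 mm beyond that of the last section there. Origin: centre of its underside. It marks the end where the stroke begins; which end that is changes.
- round_cap: Round grey cap, 32 mm across, 16 mm high, fixed on a rail at the other end of the row, 50 mm beyond the last section there. Origin: centre of its underside.
- screwdriver: loose screwdriver, 150 mm long, lying on the clear top of the guard. Not to be disturbed.
- collar: loose steel collar, 34 mm across, 14 mm high, lying on the clear top of the guard. Not to be disturbed.
- meter: loose hand-held meter, 150 x 75 x 39 mm, lying on the table left of the guard. Not to be disturbed.
- mouse: loose white computer mouse, 105 x 60 x 36 mm, on the table nearer the robot than the guard. Not to be disturbed.
- dial_gauge: loose round dial gauge, 90 mm across, 23 mm high, lying on the table right of the guard. Not to be disturbed.
- spray_can: loose can, 52 mm across, 130 mm high, standing on the table left of the guard. Not to be disturbed.
- wrench: loose wrench, 150 mm long, lying on the table nearer the robot than the guard. Not to be disturbed.

How it is judged:
On the way, in this order (a step that is already met when the one before it is completed fails the run):
1. section 1 of the edge, counted from the junction box, dips by more than 1.5 mm (((horizontal distance between junction_box and shoe1_top below 0.09 m and value of joint shoe1 above 0.0015 m) or (horizontal distance between junction_box and shoe7_top below 0.09 m and value of joint shoe7 above 0.0015 m))), for 0.1 s.
2. section 2 of the edge, counted from the junction box, dips by more than 1.5 mm (((horizontal distance between junction_box and shoe1_top below 0.09 m and value of joint shoe2 above 0.0015 m) or (horizontal distance between junction_box and shoe7_top below 0.09 m and value of joint shoe6 above 0.0015 m))), for 0.1 s.
3. section 3 of the edge, counted from the junction box, dips by more than 1.5 mm (((horizontal distance between junction_box and shoe1_top below 0.09 m and value of joint shoe3 above 0.0015 m) or (horizontal distance between junction_box and shoe7_top below 0.09 m and value of joint shoe5 above 0.0015 m))), for 0.1 s.
4. section 4 of the edge, counted from the junction box, dips by more than 1.5 mm (((horizontal distance between junction_box and shoe1_top below 0.09 m and value of joint shoe4 above 0.0015 m) or (horizontal distance between junction_box and shoe7_top below 0.09 m and value of joint shoe4 above 0.0015 m))), for 0.1 s.
5. section 5 of the edge, counted from the junction box, dips by more than 1.5 mm (((horizontal distance between junction_box and shoe1_top below 0.09 m and value of joint shoe5 above 0.0015 m) or (horizontal distance between junction_box and shoe7_top below 0.09 m and value of joint shoe3 above 0.0015 m))), for 0.1 s.
6. section 6 of the edge, counted from the junction box, dips by more than 1.5 mm (((horizontal distance between junction_box and shoe1_top below 0.09 m and value of joint shoe6 above 0.0015 m) or (horizontal distance between junction_box and shoe7_top below 0.09 m and value of joint shoe2 above 0.0015 m))), for 0.1 s.
7. section 7 of the edge, counted from the junction box, dips by more than 1.5 mm (((horizontal distance between junction_box and shoe1_top below 0.09 m and value of joint shoe7 above 0.0015 m) or (horizontal distance between junction_box and shoe7_top below 0.09 m and value of joint shoe1 above 0.0015 m))), for 0.1 s.
At the end, for the whole second after the job is handed in: All seven sections have been dipped by more than 1.5 mm in order from the junction box end, are back up (within 1 mm), and every loose thing is within 20 mm of where it stood (value of joint each of shoe1, shoe2, shoe3, shoe4, shoe5, shoe6, shoe7 below 0.001 m and distance of each of screwdriver, collar, meter, mouse, dial_gauge, spray_can, wrench from where it was at the start of the episode below 0.02 m); the robot touches nothing.
It fails at once if a section is pushed down to its stop (more than 10.5 mm of its 12 mm) (value of joint any of shoe1, shoe2, shoe3, shoe4, shoe5, shoe6, shoe7 above 0.0105 m).
It fails at once if a loose tool or instrument is lifted, carried or moved by more than 20 mm (distance of any of screwdriver, collar, meter, mouse, dial_gauge, spray_can, wrench from where it was at the start of the episode above 0.02 m).
It also fails if it takes over 45 s, if anything falls off the work surface, if the arm or the gripper's body presses on something with over 40 N, if the wrist force passes 120 N, or if a joint passes its speed limit or range.

ROBOT

A 6-joint arm with a two-finger parallel gripper is mounted at the origin on the work surface. World frame = base frame: x ahead of the robot, y to its left, z up, the work surface at z = 0. Lengths are in m, angles in rad, forces in N, time in s.
With the tool pointing down it reaches from about 0.325 to 0.925 m from the base axis. Payload 3.1 kg.
Tool frame: the origin (TCP) lies midway between the tips of the shut fingers; the grasp point (between the pads) lies 19 mm behind it; z points along the fingers, y is the direction in which the jaws open and shut (so a half turn about z gives the same grasp; the last joint's range is limited). The gripper opens to 85 mm and grips with 20 to 120 N. Pads are 22 mm wide; open, the fingers measure 114 mm over their backs; the gripper's body (76 mm by 85 mm) begins 54 mm behind the grasp point. The pads swing forward as they close: fully open they stand 13 mm farther back than shut.
Start: joints at [-1.363, 0.217, 1.613, -0, 1.311, -0.112], TCP at [0.197, -0.593, 0.231] pointing down, gripper open.
Joint ranges: [-2.75, 2.75], [-0.78, 2.1], [0.31, 2.55], [-1.13, 4.27], [0.13, 2.63], [-2.58, 2.58]. Speed limits (rad/s): [2.79, 2.79, 3.14, 3.14, 3.14, 3.14].

INTERFACE

Orientations are given as [roll, pitch, yaw] about the fixed x, y, z axes, in that order (R = Rz(yaw) Ry(pitch) Rx(roll)).
In Python, from station import arm gives the robot as it stands. The module is installed in compiled form; this text tells all that it offers.
- The arm moves only by the shell command python3 -m creep 'ROWS'. ROWS is JSON, a list of rows, each a list of 7 numbers: the shift along the world's x, y, z in m, then the turn, a rotation vector about the world's x, y, z in degrees, then the gripper's target within -1 to 1 (fully open at 1, half-way at 0, shut at -1). In form: [[dx, dy, dz, ax, ay, az, fingers], ...]. A call has exactly 5 rows; each row shifts and turns the commanded pose from where the row before left it; what a row does not reach is not made up. A row lasts 1/10 s, in which the tool goes at most 50 mm and 8.59 degrees, less where a joint would pass 70% of its speed; a pose out of reach is approached as far as the arm can. A call with a gripper value outside its range is refused whole. The fingers move at their own pace and stop on an object; the grip force is fixed at half the most. Time passes only in rows, so rows that do not move let the fingers close, or fill a call up. It gives the time, the measured TCP pose, the force and the opening at its end, in the units of the state.
- arm.get_obs(): the state, without advancing time (a new reading comes with each control period).
- arm.snapshot(name): name is "scene" or "side" or "wrist"; returns a dict with "img" (400x640x3 uint8, red, green, blue), "K" (3x3 intrinsics, pixels), "R" (3x3) and "t" (3): a world point X has camera coordinates R X + t. Camera axes: x right, y down, z forward; pixel columns grow to the right and rows downward; lengths in m; the calibration is good to about 2 mm. A picture is of the moment at which its call begins. There is no depth.
- arm.job_done(): hands the job in, once; it reports no verdict.
The state is a dict: "time_s": time; "joints": joint angles; "joint_vel": joint speeds; "tau": joint torques, N m; "tool_pos": TCP position; "tcp_rot": TCP orientation; "wrist_force": force on the tool from outside, world axes, zero at the start; "moment": the same for the moment, N m; "gripper_width": finger opening in m.
Only numpy, scipy, OpenCV 4.12 (cv2) and the standard library are available. Lean on these libraries where they do the work, as an engineer would, in place of code of your own. Each camera call takes 0.05 s, during which the arm holds its last target.

## Working session

There is one attempt and no reset: what is moved stays moved. The work goes in short steps, Python scripts to look and compute and a shell command to move; the robot and the scene stay as the last step left them, time stands still between calls to the robot, and variables do not carry over. Pictures are saved under pics/ and viewed, and the job is handed in when it is done.

```bash
mkdir -p pics
python3 - <<'E'
from station import arm
import cv2
o=arm.get_obs()
for k,v in o.items(): print(k,v)
for n in ["scene","side","wrist"]:
    s=arm.snapshot(n); cv2.imwrite(f"pics/{n}0.png",s["img"][:,:,::-1]); print(n,s["K"].tolist(),s["R"].round(4).tolist(),s["t"].round(4).tolist())
E
```

```text
time_s 0.0
joints [-1.36318125e+00  2.17755949e-01  1.61496027e+00 -3.06378379e-05
  1.31129203e+00 -1.12183841e-01]
joint_vel [0.0013536  0.00043906 0.00053411 0.0005064  0.00049424 0.00021756]
tau [ 5.11184226e-04 -3.96847916e+01 -3.03851187e+01 -1.36324711e-04
  9.63489467e-03  2.92741378e-07]
tool_pos [ 0.19633499 -0.59248865  0.22995351]
tcp_rot [-3.13918893e+00 -2.41016038e-04  3.19806522e-01]
wrist_force [ 0.61845663 -0.74519219 -0.13651774]
moment [-0.04162214  0.0678468  -0.03352613]
gripper_width 0.08580054545706563
scene [[437.31863050164696, 0.0, 317.25598362424995], [0.0, 437.31863050164696, 201.64056658944781], [0.0, 0.0, 1.0]] [[-0.1956, 0.9806, -0.0128], [0.8406, 0.1609, -0.5172], [-0.5052, -0.1119, -0.8557]] [0.1215, -0.3472, 1.5455]
side [[437.5145623022432, 0.0, 317.60967207824694], [0.0, 437.5145623022432, 198.56858297922992], [0.0, 0.0, 1.0]] [[-0.9031, -0.4293, 0.0093], [-0.3132, 0.6439, -0.698], [0.2937, -0.6333, -0.716]] [0.4539, 0.2501, 1.2592]
wrist [[288.66660828316617, 0.0, 324.7569271369114], [0.0, 288.66660828316617, 202.67597432822495], [0.0, 0.0, 1.0]] [[0.3138, -0.9495, -0.0025], [-0.9155, -0.3032, 0.2644], [-0.2518, -0.0807, -0.9644]] [-0.6234, -0.0333, 0.3788]
```

View pics/scene0.png

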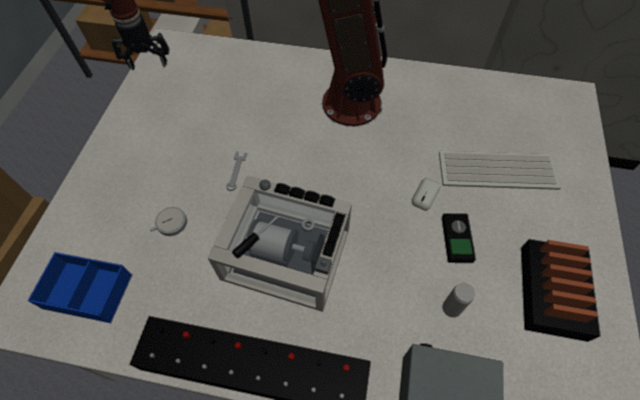

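View pics/side0.png

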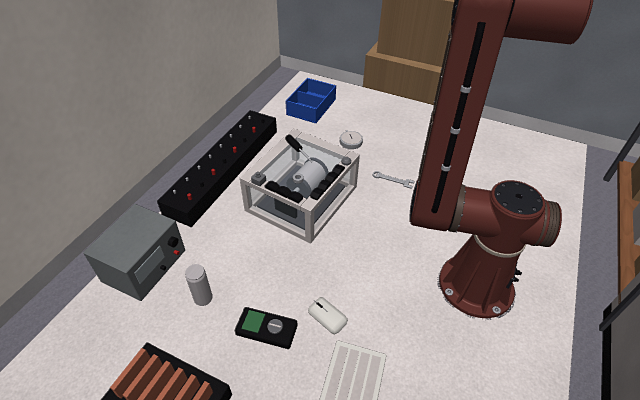

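View pics/wrist0.png

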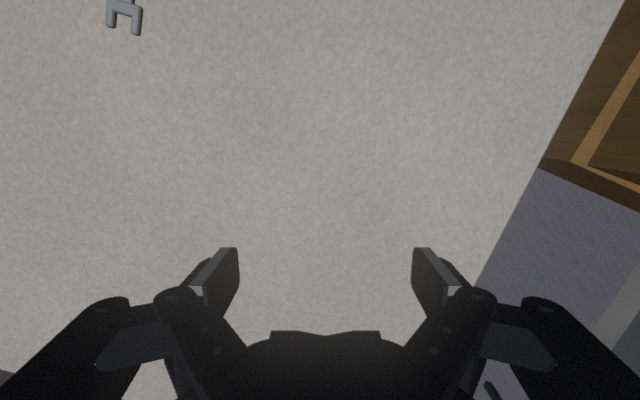

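The scene view shows the guard, with the front rail near (300,192) carrying four shoes and the left rail near (335,235) carrying three. A grey item sits at (264,185) and another at (323,262). I'll zoom in on both.

Run:
```python
import cv2,numpy as np
a=cv2.imread("pics/scene0.png")[165:315,195:375]; b=cv2.imread("pics/side0.png")[115:250,230:370]
a=cv2.resize(a,None,fx=3.3,fy=3.3,interpolation=cv2.INTER_CUBIC)
b=cv2.resize(b,None,fx=4.2,fy=4.2,interpolation=cv2.INTER_CUBIC)
cv2.imwrite("pics/za.png",cv2.convertScaleAbs(a,alpha=1.3));cv2.imwrite("pics/zb.png",cv2.convertScaleAbs(b,alpha=1.3));print(a.shape,b.shape)
```

```text
(495, 594, 3) (567, 588, 3)
```

View pics/za.png

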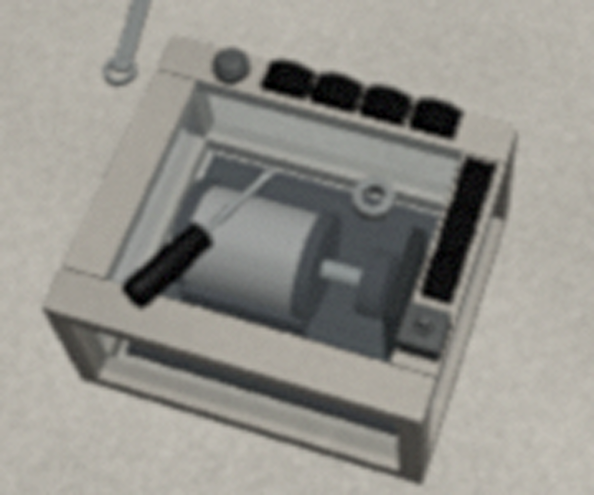

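View pics/zb.png

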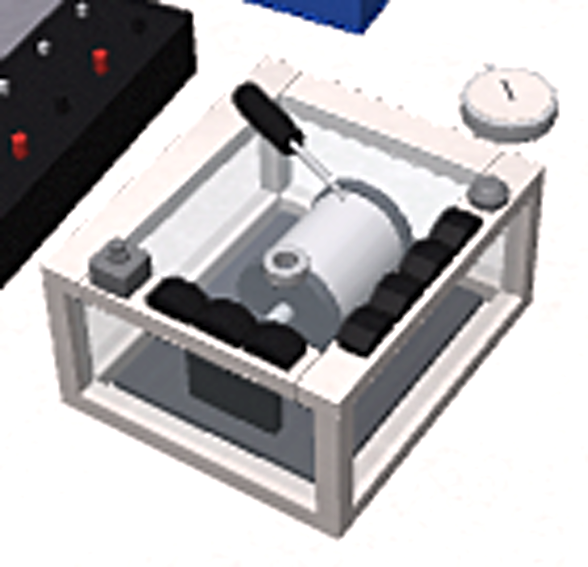

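```bash
cat > h.py <<'E'
import numpy as np
def ray(s,uv,z):
    K,R,t=np.array(s["K"]),np.array(s["R"]),np.array(s["t"])
    d=R.T@np.linalg.inv(K)@np.array([uv[0],uv[1],1.]); c=-R.T@t
    return c+d*(z-c[2])/d[2]
def proj(s,X):
    c=np.array(s["R"])@np.array(X)+s["t"]; p=np.array(s["K"])@c; return p[:2]/p[2]
def tri(obs):
    A=[];b=[]
    M=np.zeros((3,3));v=np.zeros(3)
    for s,uv in obs:
        d=s["R"].T@np.linalg.inv(s["K"])@np.array([uv[0],uv[1],1.]);d/=np.linalg.norm(d);c=-s["R"].T@s["t"]
        P=np.eye(3)-np.outer(d,d);M+=P;v+=P@c
    return np.linalg.solve(M,v)
E
python3 - <<'E'
from station import arm
from h import *
S=arm.snapshot("scene");D=arm.snapshot("side")
a={'FL':(518,125),'BL':(434,380),'BR':(48,300),'FR':(165,38)}
b={'FL':(340,405),'BL':(44,270),'BR':(270,58),'FR':(543,168)}
ga={};gb={}
for k in a:
    ua=np.array(a[k])/3.3+(195,165);ub=np.array(b[k])/4.2+(230,115)
    ga[k]=ray(S,ua,.15);gb[k]=ray(D,ub,.15)
    print(k,ga[k].round(3),gb[k].round(3),tri([(S,ua),(D,ub)]).round(3))
for g in (ga,gb):
    print([ (np.linalg.norm(g[p]-g[q])*1000).round() for p,q in (('FL','FR'),('BL','BR'),('FL','BL'),('FR','BR'))], (sum(g.values())/4).round(3))
E
```

```text
FL [0.496 0.071 0.15 ] [0.492 0.071 0.15 ] [0.493 0.07  0.148]
BL [0.721 0.044 0.15 ] [0.745 0.045 0.15 ] [0.731 0.051 0.166]
BR [ 0.714 -0.252  0.15 ] [ 0.715 -0.255  0.15 ] [ 0.714 -0.252  0.152]
FR [ 0.467 -0.232  0.15 ] [ 0.46  -0.223  0.15 ] [ 0.463 -0.234  0.141]
[np.float64(304.0), np.float64(297.0), np.float64(227.0), np.float64(247.0)] [ 0.599 -0.092  0.15 ]
[np.float64(295.0), np.float64(301.0), np.float64(255.0), np.float64(258.0)] [ 0.603 -0.091  0.15 ]
```

The junction box (square, with a stub) is at the far end of the left rail, at scene pixel (323,262). The round cap is at the right end of the front rail, at (264,185). The stroke therefore runs from shoe7 to shoe1. I'll move above the guard with the fingers shut and look with the wrist camera.

```bash
python3 -m creep '[[0.02,0.036,0.01,0,0,-1.6,-1],[0.022,0.038,0.01,0,0,-1.6,-1],[0.022,0.038,0.01,0,0,-1.6,-1],[0.022,0.038,0.01,0,0,-1.6,-1],[0.022,0.038,0.01,0,0,-1.6,-1]]'
python3 -m creep '[[0.022,0.038,0.005,0,0,-1.6,-1],[0.022,0.038,0.005,0,0,-1.6,-1],[0.022,0.038,0.005,0,0,-1.6,-1],[0.022,0.038,0.005,0,0,-1.6,-1],[0.022,0.038,0.005,0,0,-1.6,-1]]'
python3 -m creep '[[0.022,0.038,0,0,0,-1.6,-1],[0.022,0.038,0,0,0,-1.6,-1],[0.022,0.038,0,0,0,-1.6,-1],[0.022,0.038,0,0,0,-1.6,-1],[0.022,0.038,0,0,0,-1.6,-1]]'
python3 -m creep '[[0,0,0,0,0,0,-1],[0,0,0,0,0,0,-1],[0,0,0,0,0,0,-1],[0,0,0,0,0,0,-1],[0,0,0,0,0,0,-1]]'
python3 - <<'E'
from station import arm
import cv2,pickle
o=arm.get_obs();print(o["tool_pos"],o["tcp_rot"],o["wrist_force"])
s=arm.snapshot("wrist");pickle.dump(s,open("w1.pkl","wb"));cv2.imwrite("pics/w1.png",s["img"][:,:,::-1])
E
```

```text
time_s: 0.75
tool_pos: [0.305, -0.4037, 0.2816]
tcp_rot: [-3.142, -0.0, 0.178]
wrist_force: [0.9, -1.1, 0.2]
gripper_width: 0.0122
time_s: 1.25
tool_pos: [0.415, -0.2136, 0.3066]
tcp_rot: [3.141, -0.001, 0.039]
wrist_force: [1.0, 0.5, -0.2]
gripper_width: -0.0003
time_s: 1.75
tool_pos: [0.5251, -0.0235, 0.3064]
tcp_rot: [3.141, -0.001, -0.1]
wrist_force: [0.5, -0.2, -0.2]
gripper_width: -0.0002
time_s: 2.25
tool_pos: [0.5241, -0.0265, 0.3064]
tcp_rot: [3.141, -0.0, -0.101]
wrist_force: [0.2, -0.2, -0.2]
gripper_width: 0.0002
[ 0.52412119 -0.02653175  0.30637323] [ 3.14138758e+00 -1.16000189e-04 -1.01102134e-01] [ 0.2196263  -0.18724573 -0.22837112]
```

View pics/w1.png

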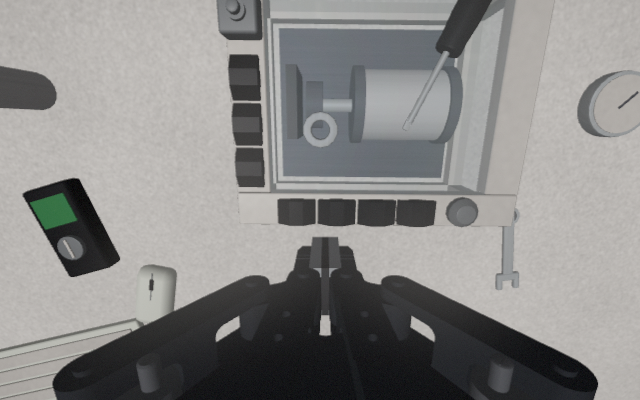

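The wrist view shows the left rail shoes at about (245,77), (246,124) and (250,168). The box is at (238,15), the front shoes run from (297,211) to (416,211), and the cap is at (462,211). I'll enlarge it for precise pixels.

Run:
```python
import cv2
a=cv2.imread("pics/w1.png")
b=cv2.convertScaleAbs(a,alpha=2.2)
cv2.imwrite("pics/w1l.png",cv2.resize(b[40:200,210:290],None,fx=3.7,fy=3.7,interpolation=cv2.INTER_CUBIC))
cv2.imwrite("pics/w1f.png",cv2.resize(b[180:260,230:490],None,fx=3,fy=3,interpolation=cv2.INTER_CUBIC))
```

```text
(no output)
```

View pics/w1l.png

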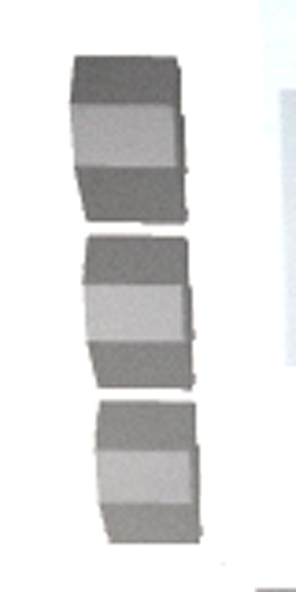

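View pics/w1f.png

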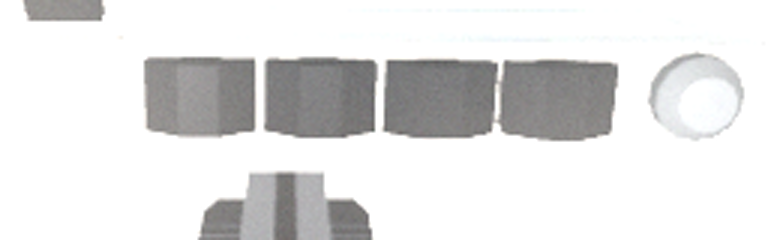

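Run:
```python
from h import *
import pickle
from station import arm
s=pickle.load(open("w1.pkl","rb"))
o=arm.get_obs()
L={k:np.array(v)/3.7+(210,40) for k,v in {7:(128,135),6:(137,312),5:(145,476)}.items()}
F={k:np.array(v)/3+(230,180) for k,v in {4:(198,97),3:(320,97.5),2:(440,98),1:(558,99)}.items()}
P={k:ray(s,v,.166) for k,v in {**L,**F}.items()}
for k in P: print(k,P[k].round(4))
print([ (np.linalg.norm(P[k]-P[k-1])*1000).round(1) for k in range(7,1,-1)])
dl=P[7]-P[5];df=P[4]-P[1];print(np.degrees([np.arctan2(dl[1],dl[0]),np.arctan2(-df[0],df[1])]))
print("tip proj",proj(s,o["tool_pos"]))
S=arm.snapshot("scene");D=arm.snapshot("side")
import cv2
for n,c,z,r in (("sc",S,3.3,(165,315,195,375)),("si",D,4.2,(115,250,230,370))):
    im=cv2.convertScaleAbs(cv2.resize(c["img"][r[0]:r[1],r[2]:r[3],::-1],None,fx=z,fy=z,interpolation=cv2.INTER_CUBIC),alpha=2)
    for k in P:
        p=(proj(c,P[k])-(r[2],r[0]))*z; cv2.circle(im,tuple(int(v) for v in p),3,(0,0,255),-1)
    cv2.imwrite(f"pics/chk_{n}.png",im)
```

```text
7 [0.6396 0.0353 0.166 ]
6 [0.598  0.0403 0.166 ]
5 [0.5562 0.0455 0.166 ]
4 [0.5069 0.0054 0.166 ]
3 [ 0.5024 -0.0361  0.166 ]
2 [ 0.4981 -0.0769  0.166 ]
1 [ 0.4936 -0.117   0.166 ]
[np.float64(41.9), np.float64(42.1), np.float64(63.6), np.float64(41.7), np.float64(41.0), np.float64(40.4)]
[-6.95842274 -6.15688039]
tip proj [325.3919127  253.52761948]
```

View pics/chk_si.png

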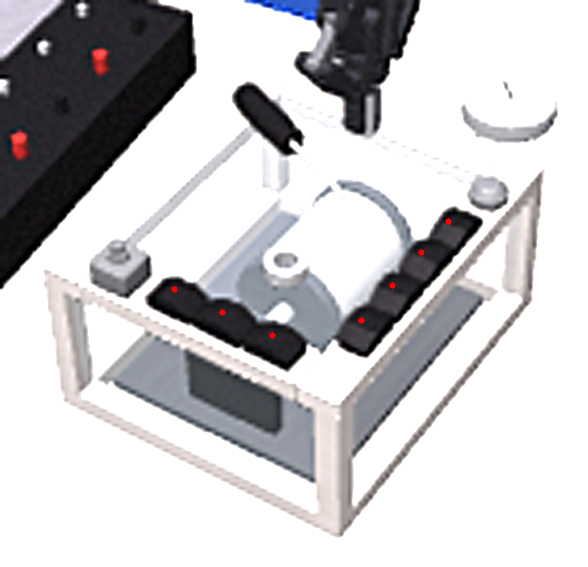

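View pics/chk_sc.png

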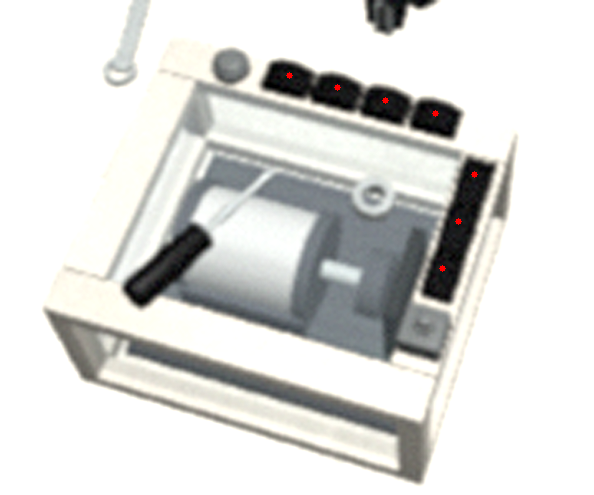

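The estimated points fall on the shoe tops in both other cameras, and neighbour spacing is 40–42 mm as given. Now I go above shoe 7.

```bash
python3 -m creep '[[0.023,0.0124,0,0,0,-0.8,-1],[0.023,0.0124,-0.02,0,0,0,-1],[0.023,0.0124,-0.03,0,0,0,-1],[0.023,0.0124,-0.03,0,0,0,-1],[0.0235,0.0124,-0.03,0,0,0,-1]]'
python3 -m creep '[[0,0,0,0,0,0,-1],[0,0,0,0,0,0,-1],[0,0,0,0,0,0,-1],[0,0,0,0,0,0,-1],[0,0,0,0,0,0,-1]]'
python3 - <<'E'
from station import arm
from h import *
import cv2
print(arm.get_obs()["tool_pos"],arm.get_obs()["wrist_force"])
ims=[]
for n in("side","wrist"):
    s=arm.snapshot(n);im=s["img"][:,:,::-1]
    u=proj(s,[0.6396,0.0353,.166]).astype(int);x0=max(0,min(540,u[0]-50));y0=max(0,min(300,u[1]-50))
    ims.append(cv2.convertScaleAbs(cv2.resize(im[y0:y0+100,x0:x0+100],(400,400),interpolation=cv2.INTER_CUBIC),alpha=1.6))
cv2.imwrite("pics/ab7.png",np.hstack(ims))
E
```

```text
time_s: 2.9
tool_pos: [0.641, 0.0368, 0.1954]
tcp_rot: [3.142, -0.001, -0.114]
wrist_force: [-0.4, -0.3, -0.1]
gripper_width: -0.0
time_s: 3.4
tool_pos: [0.6406, 0.0362, 0.1987]
tcp_rot: [-3.141, -0.004, -0.114]
wrist_force: [0.4, -0.3, 0.1]
gripper_width: -0.0
[0.64061903 0.03616446 0.19874875] [ 0.4489608  -0.29456051  0.06557203]
```

View pics/ab7.png

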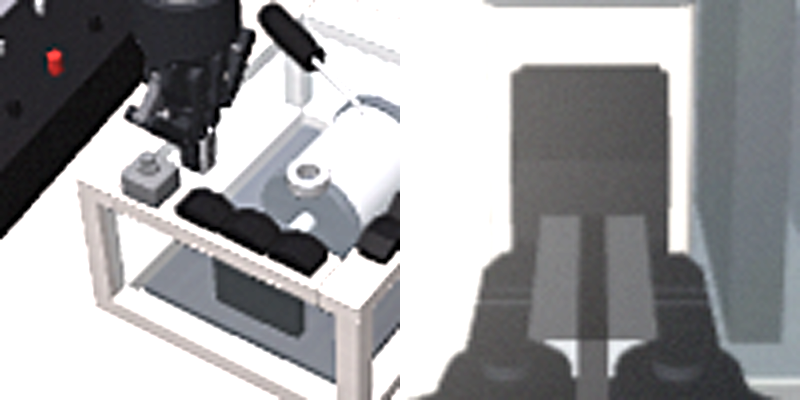

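The tip hangs over shoe 7 and is centred in both views. I'm descending in two stages and watching z and force.

```bash
python3 -m creep '[[0,0,-0.01,0,0,0,-1],[-0.001,-0.001,-0.01,0,0,0,-1],[0,0,-0.004,0,0,0,-1],[0,0,0,0,0,0,-1],[0,0,0,0,0,0,-1]]'
python3 -m creep '[[0,0,0,0,0,0,-1],[0,0,0,0,0,0,-1],[0,0,0,0,0,0,-1],[0,0,0,0,0,0,-1],[0,0,0,0,0,0,-1]]'
```

```text
time_s: 4.0
tool_pos: [0.6388, 0.0357, 0.1717]
tcp_rot: [3.142, 0.001, -0.113]
wrist_force: [-0.2, -0.9, -0.5]
gripper_width: 0.0002
time_s: 4.5
tool_pos: [0.6391, 0.0357, 0.1725]
tcp_rot: [-3.142, -0.0, -0.113]
wrist_force: [-0.6, 0.3, -0.6]
gripper_width: -0.0001
```

```bash
python3 -m creep '[[0,0,-0.003,0,0,0,-1],[0,0,-0.003,0,0,0,-1],[0,0,-0.002,0,0,0,-1],[0,0,-0.001,0,0,0,-1],[0,0,0,0,0,0,-1]]'
python3 -m creep '[[0,0,0,0,0,0,-1],[0,0,0,0,0,0,-1],[0,0,0,0,0,0,-1],[0,0,0,0,0,0,-1],[0,0,0,0,0,0,-1]]'
python3 - <<'E'
from station import arm
from h import *
import cv2
s=arm.snapshot("side");im=s["img"][:,:,::-1]
u=proj(s,[0.5962,0.0353,.166]).astype(int)
cv2.imwrite("pics/on7.png",cv2.convertScaleAbs(cv2.resize(im[u[1]-45:u[1]+45,u[0]-60:u[0]+60],(800,600),interpolation=cv2.INTER_CUBIC),alpha=1.8))
o=arm.get_obs();print(o["tool_pos"],o["wrist_force"])
E
```

```text
time_s: 5.0
tool_pos: [0.639, 0.0357, 0.1635]
tcp_rot: [3.142, 0.0, -0.113]
wrist_force: [-1.1, -0.1, 2.1]
gripper_width: 0.0001
time_s: 5.5
tool_pos: [0.639, 0.0357, 0.1634]
tcp_rot: [-3.142, 0.0, -0.113]
wrist_force: [-1.6, -0.3, 2.3]
gripper_width: -0.0001
[0.63897736 0.03567065 0.16336858] [-2.00165276  0.3476762   2.42180905]
```

View pics/on7.png

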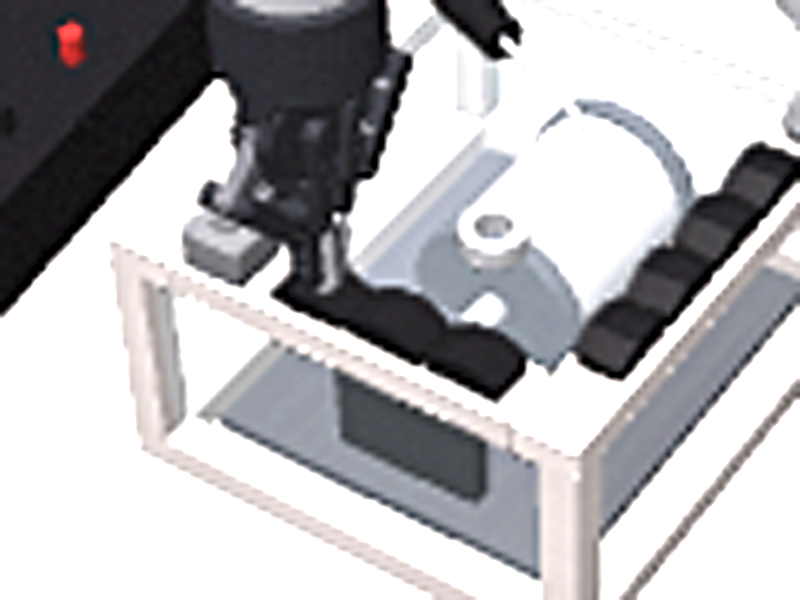

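Shoe 7 is visibly pressed under the tip. The force rose by about 2.8 N, which means a dip of about 3 mm. I'll go 0.8 mm lower and start the stroke along the left rail towards the robot.

```bash
python3 -m creep '[[0,0,-0.0008,0,0,0,-1],[0,0,0,0,0,0,-1],[-0.004,0.0005,0,0,0,0,-1],[-0.005,0.0006,0,0,0,0,-1],[-0.005,0.0006,0,0,0,0,-1]]'
python3 -m creep '[[-0.005,0.0006,0,0,0,0,-1],[-0.005,0.0006,0,0,0,0,-1],[-0.005,0.0006,0,0,0,0,-1],[-0.005,0.0006,0,0,0,0,-1],[-0.005,0.0006,0,0,0,0,-1]]'
```

```text
time_s: 6.05
tool_pos: [0.6253, 0.0374, 0.1629]
tcp_rot: [-3.142, -0.002, -0.113]
wrist_force: [1.4, -0.1, 3.0]
gripper_width: 0.0002
time_s: 6.55
tool_pos: [0.5996, 0.0405, 0.1627]
tcp_rot: [-3.142, -0.0, -0.113]
wrist_force: [1.3, -0.6, 3.6]
gripper_width: 0.0003
```

```bash
python3 -m creep '[[-0.005,0.0006,0,0,0,0,-1],[-0.005,0.0006,0,0,0,0,-1],[-0.005,0.0006,0,0,0,0,-1],[-0.005,0.0006,0,0,0,0,-1],[-0.005,0.0006,0,0,0,0,-1]]'
python3 -m creep '[[-0.005,0.0006,0,0,0,0,-1],[-0.005,0.0006,0,0,0,0,-1],[-0.005,0.0006,0,0,0,0,-1],[-0.004,0.0005,0,0,0,0,-1],[0,0,0,0,0,0,-1]]'
python3 - <<'E'
from station import arm
from h import *
import cv2
s=arm.snapshot("side");im=s["img"][:,:,::-1]
u=proj(s,[0.5562,0.0353,.166]).astype(int)
cv2.imwrite("pics/on5.png",cv2.convertScaleAbs(cv2.resize(im[u[1]-45:u[1]+45,u[0]-60:u[0]+60],(800,600),interpolation=cv2.INTER_CUBIC),alpha=1.8))
o=arm.get_obs();print(o["tool_pos"],o["wrist_force"])
E
```

```text
time_s: 7.05
tool_pos: [0.5742, 0.0435, 0.1619]
tcp_rot: [3.142, 0.001, -0.113]
wrist_force: [2.9, 0.5, 1.7]
gripper_width: -0.0002
time_s: 7.55
tool_pos: [0.5549, 0.0459, 0.1623]
tcp_rot: [3.142, 0.002, -0.113]
wrist_force: [-0.9, -0.5, 3.8]
gripper_width: 0.0001
[0.55494367 0.04585452 0.16226864] [-1.05908632  0.18018493  3.30527194]
```

View pics/on5.png

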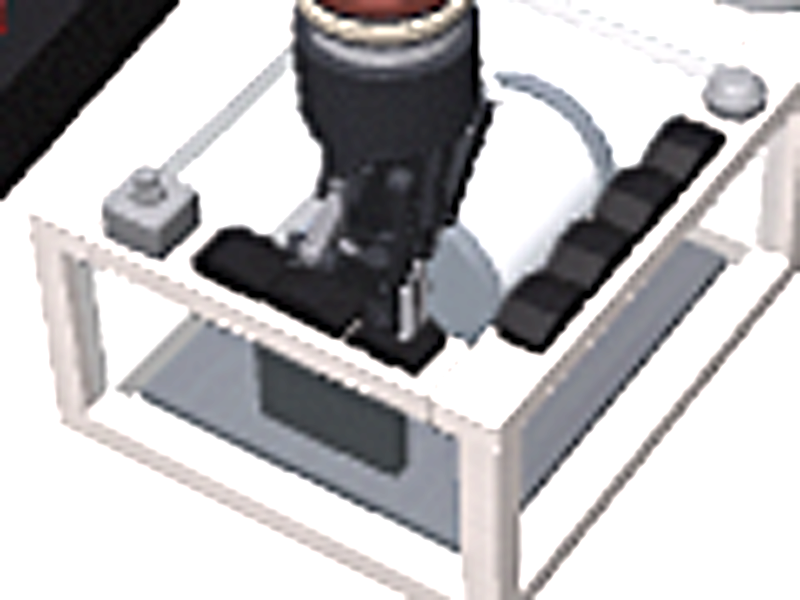

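Shoe 5 is pressed and the others are back up. Next I go round the corner.

```bash
python3 -m creep '[[-0.005,0.0006,0,0,0,0,-1],[-0.005,0.0006,0,0,0,0,-1],[-0.005,0.0006,0,0,0,0,-1],[-0.005,0.0006,0,0,0,0,-1],[-0.005,0.0006,0,0,0,0,-1]]'
python3 -m creep '[[-0.005,0.0006,0,0,0,0,-1],[-0.005,0.0006,0,0,0,0,-1],[-0.005,0.0006,0,0,0,0,-1],[-0.003,0.0003,0,0,0,0,-1],[0,0,0,0,0,0,-1]]'
python3 - <<'E'
from station import arm
from h import *
import cv2
s=arm.snapshot("side");im=s["img"][:,:,::-1]
u=proj(s,[0.5362,0.0153,.166]).astype(int)
cv2.imwrite("pics/corner.png",cv2.convertScaleAbs(cv2.resize(im[u[1]-45:u[1]+45,u[0]-60:u[0]+60],(800,600),interpolation=cv2.INTER_CUBIC),alpha=1.8))
o=arm.get_obs();print(o["tool_pos"],o["wrist_force"])
E
```

```text
time_s: 8.1
tool_pos: [0.5292, 0.0489, 0.1614]
tcp_rot: [3.141, 0.003, -0.113]
wrist_force: [-0.8, 0.3, 0.0]
gripper_width: 0.0002
time_s: 8.6
tool_pos: [0.5125, 0.0509, 0.1624]
tcp_rot: [-3.142, 0.0, -0.113]
wrist_force: [-0.7, 0.1, -0.5]
gripper_width: -0.0002
[0.51290584 0.05079026 0.16255552] [-0.01496233 -0.17861925 -0.32298967]
```

View pics/corner.png

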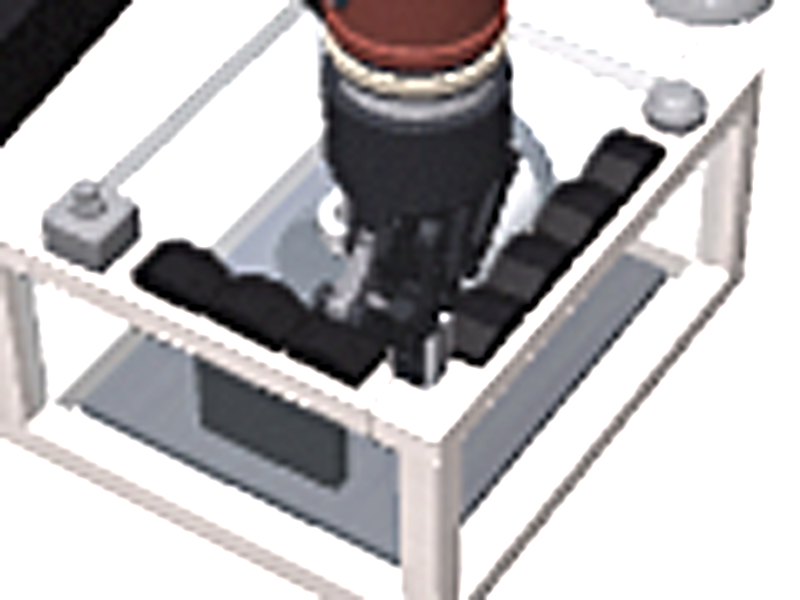

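The tip is over the bare corner of the rail. Now I stroke along the front rail.

```bash
python3 -m creep '[[-0.0005,-0.005,-0.0005,0,0,0,-1],[-0.0006,-0.005,0,0,0,0,-1],[-0.0005,-0.005,0,0,0,0,-1],[-0.0006,-0.005,0,0,0,0,-1],[-0.0005,-0.005,0,0,0,0,-1]]'
python3 -m creep '[[-0.0005,-0.005,0,0,0,0,-1],[-0.0006,-0.005,0,0,0,0,-1],[-0.0005,-0.005,0,0,0,0,-1],[-0.0006,-0.005,0,0,0,0,-1],[0,0,0,0,0,0,-1]]'
```

```text
time_s: 9.15
tool_pos: [0.5103, 0.0252, 0.162]
tcp_rot: [-3.142, -0.0, -0.113]
wrist_force: [-0.2, 1.8, 0.4]
gripper_width: 0.0001
time_s: 9.65
tool_pos: [0.5085, 0.0046, 0.1625]
tcp_rot: [3.14, -0.001, -0.113]
wrist_force: [0.6, -0.8, 4.0]
gripper_width: 0.0003
```

```bash
python3 -m creep '[[-0.0008,-0.005,0,0,0,0,-1],[-0.0008,-0.005,0,0,0,0,-1],[-0.0007,-0.005,0,0,0,0,-1],[-0.0007,-0.005,0,0,0,0,-1],[-0.0006,-0.005,0,0,0,0,-1]]'
python3 -m creep '[[-0.0005,-0.005,0,0,0,0,-1],[-0.0006,-0.005,0,0,0,0,-1],[-0.0005,-0.005,0,0,0,0,-1],[-0.0002,-0.002,0,0,0,0,-1],[0,0,0,0,0,0,-1]]'
python3 - <<'E'
from station import arm
from h import *
import cv2
s=arm.snapshot("side");im=s["img"][:,:,::-1]
u=proj(s,[0.5062,-0.0353,.166]).astype(int)
cv2.imwrite("pics/on3.png",cv2.convertScaleAbs(cv2.resize(im[u[1]-45:u[1]+45,u[0]-60:u[0]+60],(800,600),interpolation=cv2.INTER_CUBIC),alpha=1.8))
o=arm.get_obs();print(o["tool_pos"],o["wrist_force"])
E
```

```text
time_s: 10.15
tool_pos: [0.5039, -0.0193, 0.1614]
tcp_rot: [-3.141, 0.001, -0.113]
wrist_force: [0.3, 3.3, 2.5]
gripper_width: 0.0002
time_s: 10.65
tool_pos: [0.5029, -0.0371, 0.1622]
tcp_rot: [3.14, -0.001, -0.113]
wrist_force: [-0.4, -1.1, 3.2]
gripper_width: 0.0
[ 0.50288652 -0.03708642  0.16222106] [ 0.1327556  -0.82444565  3.29316414]
```

View pics/on3.png

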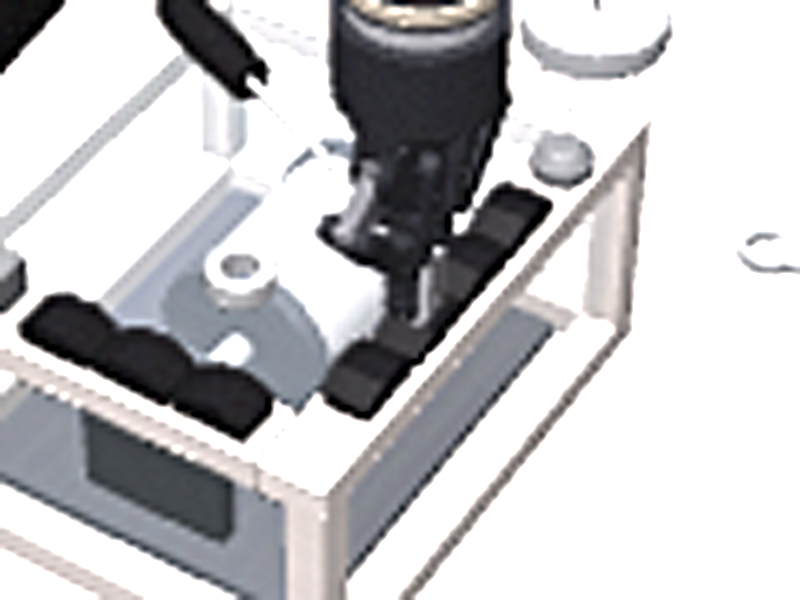

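The tip is on section 3, shoes 4–7 are back up, and the force is 3.3 N. I continue to sections 2 and 1.

```bash
python3 -m creep '[[-0.0005,-0.005,0,0,0,0,-1],[-0.0006,-0.005,0,0,0,0,-1],[-0.0005,-0.005,0,0,0,0,-1],[-0.0006,-0.005,0,0,0,0,-1],[-0.0005,-0.005,0,0,0,0,-1]]'
python3 -m creep '[[-0.0005,-0.005,0,0,0,0,-1],[-0.0006,-0.005,0,0,0,0,-1],[-0.0005,-0.005,0,0,0,0,-1],[-0.0001,-0.001,0,0,0,0,-1],[0,0,0,0,0,0,-1]]'
python3 -m creep '[[-0.0005,-0.005,0,0,0,0,-1],[-0.0006,-0.005,0,0,0,0,-1],[-0.0005,-0.005,0,0,0,0,-1],[-0.0006,-0.005,0,0,0,0,-1],[-0.0005,-0.005,0,0,0,0,-1]]'
python3 -m creep '[[-0.0005,-0.005,0,0,0,0,-1],[-0.0006,-0.005,0,0,0,0,-1],[-0.0005,-0.005,0,0,0,0,-1],[-0.0001,-0.001,0,0,0,0,-1],[0,0,0,0,0,0,-1]]'
python3 - <<'E'
from station import arm
from h import *
import cv2
s=arm.snapshot("side");im=s["img"][:,:,::-1]
u=proj(s,[0.5062,-0.0753,.166]).astype(int)
cv2.imwrite("pics/on1.png",cv2.convertScaleAbs(cv2.resize(im[u[1]-45:u[1]+45,u[0]-60:u[0]+60],(800,600),interpolation=cv2.INTER_CUBIC),alpha=1.8))
o=arm.get_obs();print(o["tool_pos"],o["wrist_force"])
E
```

```text
time_s: 11.2
tool_pos: [0.4994, -0.0612, 0.1614]
tcp_rot: [-3.14, 0.001, -0.114]
wrist_force: [0.7, 3.5, 2.6]
gripper_width: 0.0001
time_s: 11.7
tool_pos: [0.4985, -0.078, 0.1622]
tcp_rot: [3.14, -0.001, -0.113]
wrist_force: [0.9, -0.6, 3.8]
gripper_width: -0.0
time_s: 12.2
tool_pos: [0.495, -0.1023, 0.1613]
tcp_rot: [-3.141, 0.001, -0.113]
wrist_force: [-0.6, 3.5, 2.5]
gripper_width: -0.0002
time_s: 12.7
tool_pos: [0.4941, -0.119, 0.1623]
tcp_rot: [3.14, -0.001, -0.113]
wrist_force: [-0.5, -1.1, 3.9]
gripper_width: -0.0
[ 0.49412999 -0.11904389  0.16229246] [ 0.03812012 -1.50127811  2.51366213]
```

View pics/on1.png

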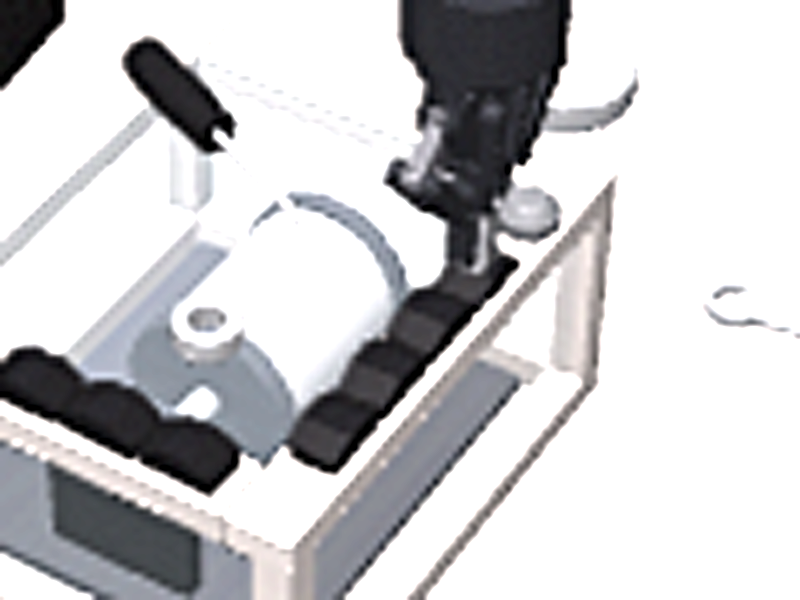

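Section 1, next to the cap, is dipped. After a short hold I lift straight up.

```bash
python3 -m creep '[[0,0,0,0,0,0,-1],[0,0,0,0,0,0,-1],[0,0,0.01,0,0,0,-1],[0,0,0.02,0,0,0,-1],[0,0,0.03,0,0,0,-1]]'
python3 -m creep '[[0,0,0.03,0,0,0,-1],[0,0,0.03,0,0,0,-1],[-0.01,0,0.02,0,0,0,-1],[0,0,0,0,0,0,-1],[0,0,0,0,0,0,-1]]'
python3 -m creep '[[0,0,0,0,0,0,-1],[0,0,0,0,0,0,-1],[0,0,0,0,0,0,-1],[0,0,0,0,0,0,-1],[0,0,0,0,0,0,-1]]'
python3 - <<'E'
from station import arm
from h import *
import cv2
ims=[]
for n in("side","scene"):
    s=arm.snapshot(n);im=s["img"][:,:,::-1]; cv2.imwrite(f"pics/{n}_end.png",im)
    d=cv2.absdiff(im,cv2.imread(f"pics/{n}0.png")).max(2)
    u=(290,215) if n=="scene" else (300,170)
    c=lambda q:cv2.resize(q[u[1]-75:u[1]+75,u[0]-75:u[0]+75],(400,400),interpolation=cv2.INTER_CUBIC)
    ims.append(c(im)); 
    for k in [(s,)]: pass
    # loose things outside arm: bounding boxes of changed pixels
    nn,_,st,_=cv2.connectedComponentsWithStats((d>30).astype(np.uint8)); print(n,[x[:5].tolist() for x in st[1:] if x[4]>15])
cv2.imwrite("pics/end.png",cv2.convertScaleAbs(np.hstack(ims),alpha=1.5))
o=arm.get_obs();print(o["tool_pos"],o["wrist_force"],o["time_s"])
E
```

```text
time_s: 13.25
tool_pos: [0.4915, -0.1169, 0.22]
tcp_rot: [-3.139, 0.007, -0.113]
wrist_force: [-0.5, -0.4, -0.0]
gripper_width: -0.0004
time_s: 13.75
tool_pos: [0.4836, -0.1178, 0.3014]
tcp_rot: [-3.141, 0.0, -0.113]
wrist_force: [0.9, 0.6, 0.2]
gripper_width: 0.0003
time_s: 14.25
tool_pos: [0.4838, -0.1182, 0.3015]
tcp_rot: [-3.141, 0.001, -0.113]
wrist_force: [-0.1, 0.3, -0.6]
gripper_width: -0.0001
side [[321, 0, 319, 289, 41363]]
scene [[102, 0, 34, 6, 137], [251, 0, 65, 33, 1168], [319, 0, 5, 5, 19], [338, 0, 33, 14, 93], [374, 1, 11, 30, 152], [385, 0, 63, 82, 3193], [104, 6, 66, 65, 1627], [225, 9, 102, 148, 6212], [243, 10, 7, 13, 57], [350, 23, 22, 6, 46], [379, 32, 6, 20, 75], [329, 44, 43, 25, 239], [373, 62, 12, 33, 274], [358, 82, 11, 15, 38], [365, 89, 5, 11, 26]]
[ 0.48393384 -0.11821583  0.30191631] [ 0.44566398 -0.12213982 -0.61950377] 14.35
```

View pics/end.png

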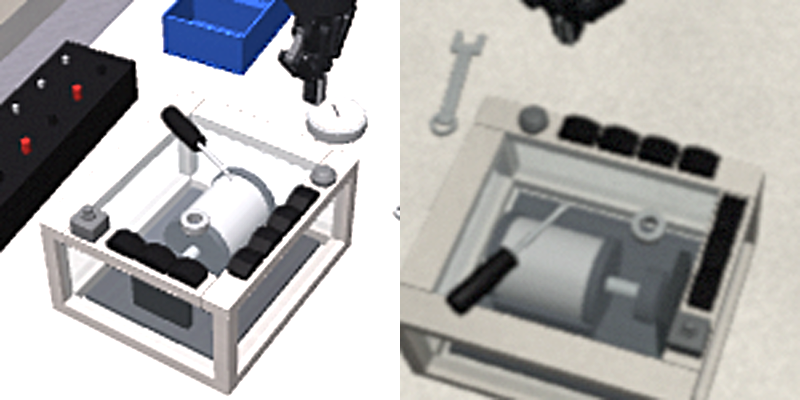

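All shoes are up and nothing but the arm has changed in the pictures, so I'm handing in.

```bash
python3 -c "
from station import arm
print(arm.job_done())"
```

```text
the job is handed in; nothing more can be done
None
```

I stroked the whole sensing edge with the fingers shut, from the junction box at the far end of the left rail (shoe 7), round the corner, to the round cap on the front rail (shoe 1). I then lifted the tool 0.14 m clear and handed the job in at about 14 s; the hand-in gives no verdict.

- **Dips:** With the tip centred on each section it sat about 3.5–4 mm below rest height. The upward force there was about 3–4 N, which fits a dip of 3–4 mm and is far from the stop. I inferred the dips from tool height and force because the section joints themselves can't be read. Pictures taken at sections 7, 5, 3 and 1 agreed.
- **Last look:** The final pictures show all seven sections back up. Comparing them with the first pictures showed no change except the arm, so the loose tools and instruments in view had not moved. In the side view the arm hid part of the table. The wrist force was back to noise level, and the robot was touching nothing.
- **Disagreements:** The measured tool height wandered by about 0.5 mm, and by nearly 3 mm once in free air above shoe 7. The spacing I measured between sections 1, 2 and 3 came out 1–1.6 mm short of the given 42 mm. Neither affected the stroke, and no check failed.

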